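# Gauge the gap of a plate-casting stand with a feeler blade

### The arm

A 7-joint arm with a two-finger parallel gripper is mounted at the origin on a cart in front of the work surface, level with it; the furniture and walls round the work are solid. World frame = base frame: x ahead of the robot, y to its left, z up, the work surface at z = 0. Lengths are in m, angles in rad, forces in N, time in s.
With the tool pointing down it reaches from about 0.4 to 0.85 m from the base axis. Payload 4.5 kg.
Tool frame: the origin (TCP) lies midway between the tips of the shut fingers; the grasp point (between the pads) lies 19 mm behind it; z points along the fingers, y is the direction in which the jaws open and shut (so a half turn about z gives the same grasp; the last joint's range is limited). The gripper opens to 88 mm and grips with 3 to 60 N. Pads are 18 mm wide; open, the fingers measure 123 mm over their backs; the gripper's body (75 mm by 187 mm) begins 45 mm behind the grasp point.
Start: joints at [0.034, 0.689, -0.195, 1.565, 0.157, 0.902, -0.215], TCP at [0.625, 0, 0.239] pointing down, gripper open.
Joint ranges: [-3.01, 3.01], [-0.46, 2.08], [-1.47, 1.51], [0.13, 2.56], [-1, 4.14], [0.04, 2.09], [-2.66, 2.66]. Speed limits (rad/s): [2.57, 2.57, 3.14, 3.14, 3.14, 3.14, 3.14].

### API

Orientations are given as a unit quaternion [x, y, z, w].
In Python, from workcell import robot gives the robot as it stands.
- The arm moves only by the tool jog_arm, never from a script. Its argument "targets" is a list of rows, each a list of 7 numbers: the turn, a rotation vector about the world's x, y, z in degrees, then the shift along the world's x, y, z in mm, then the opening, from 0 (shut) to 1 (fully open). In form: [[ax, ay, az, x, y, z, gripper], ...]. A call has 1 to 12 rows; each row shifts and turns the commanded pose from where the row before left it; what a row does not reach is not made up. A row lasts 1/12 s, in which the tool goes at most 41.7 mm and 7.16 degrees, less where a joint would pass 70% of its speed; a pose out of reach is approached as far as the arm can. A call with a gripper value outside its range is refused whole. The fingers move at their own pace and stop on an object; "newtons" is the grip in N (left out, the last holds). Time passes only in rows, so rows that do not move let the fingers close. It gives the time, the measured TCP pose, the force and the opening at its end, in the units of the state.
- robot.read_state(): the state, without advancing time (a new reading comes with each control period).
- robot.read_camera(name): name is "scene" or "side" or "wrist"; returns a dict with "image" (480x640x3 uint8, blue, green, red), "fx", "fy", "cx", "cy" (pixels), "dist" ([k1, k2, p1, p2, k3] as OpenCV has them; the pictures are not rectified), "cam_to_world" (4x4, takes a point from camera to world coordinates); the wrist camera has in their place "tool_from_camera" (4x4, takes a point from camera to tool coordinates, whose origin is the TCP and whose axes are the flange's). Camera axes: x right, y up, looking along -z (the intrinsics and any distortion apply to the point x, -y, -z); pixel columns grow to the right and rows downward; lengths in m; the calibration is good to about 2 mm. A picture is of the moment at which its call begins: read the wrist's pose just before it. There is no depth.
- robot.hand_in(): hands the job in, once; it reports no verdict.
Trained networks look in the newest picture that a camera, given by its name, has taken for a name from the list of things; names that differ only in an ending like _2 or _b are one class to them, and where a whole thing is asked for, a point or a joint stands for the part that bears it (a point fixed in the world has none). Each returns a list of dicts, best first, with "p" (0 to 1); they miss things now and then, are a little off and sometimes report something else, mostly with a low value. They report only what shows in the picture. A call takes as long as a camera call. They do not tell look-alikes from the thing itself.
- robot.recognise(camera, query): "point" ([x, y, z] in m, in world coordinates, good to about 4 mm: the middle of the surface that is visible of it).
- robot.cut_out(camera, query): "mask" (480x640 bool, what is visible of it).
- robot.place_of(camera, query): "point" ([x, y, z] in m, in world coordinates, good to about 4 mm: a listed point, or the origin of a listed thing).
The state is a dict: "time": time; "qpos": joint angles; "qd": joint speeds; "joint_efforts": joint torques, N m; "ee_pos": TCP position; "tcp_rot": TCP orientation; "contact_force": force on the tool from outside, world axes, zero at the start; "wrist_torque": the same for the moment, N m; "width": finger opening in m.
Only numpy, scipy, OpenCV 4.12 (cv2) and the standard library are available. Lean on these libraries where they do the work, as an engineer would, in place of code of your own. Each camera call takes 0.05 s, during which the arm holds its last target.

### The job

Take the white ceramic plate out of the grey rack and stand it upright and fully down in the slot of the casting stand, against the wall opposite the blue sprung pressure plate, and let go of it. Then take the steel feeler blade by its orange grip and slide it straight down between the white plate and the blue pressure plate until it drags snugly on both and has pushed the blue plate back by a good millimetre, well short of the bottom of the gap. Finish with the gripper still holding the blade motionless at that depth, and leave the bottles, beaker and dish where they stand.

Things in the scene. Friction and masses are not known exactly. Their poses are not given: they have to be found in the camera images.
- plate: White ceramic plate, 8 (x) x 60 (y) x 90 (z) mm, 100 g, at first upright in the long slot of the rack, underside 8 mm above the bench, top 98 mm. Origin: centre of its underside; z up, x across its thickness. Front and back are alike.
- blade: Feeler blade, 60 g: flat steel blade 4.5 (x) x 24 (y) mm, 85 mm of it bare, under an orange grip 12 (x) x 30 (y) x 36 (z) mm that begins 85 mm and ends 121 mm above the tip. At first upright in the short slot of the rack, tip 8 mm above the bench. Origin: centre of the tip (lower edge); z up towards the grip, x across the thickness. Front and back are alike.
- rack: Grey rack block fixed to the bench, 60 (x) x 160 (y) x 30 (z) mm. Origin: centre of its underside. Two slots 22 mm deep along its y axis: the plate's (61.6 x 9.6 mm), centred at y = +38 mm, and the blade's (25.6 x 6.1 mm), centred at y = -45 mm.
- stand: Grey casting stand fixed to the bench; base 82 (x, -29 to +53) x 112 (y) x 10 (z) mm. Origin: on the bench under the middle of the plate slot, z up. On the -x side of the slot a full wall, on the +x side two rails (y = 22.5 to 36.5 mm either side), both 55 mm high, with lips flaring outwards to 62 mm height, x = +-11 mm; nothing of it is taller. The blue pressure plate stands between the rails.
- slot_floor (a point): Centre of the stand's plate slot, on its floor, 10 mm above the bench; axes as the stand's. The slot runs along y: 73 mm long, 9.6 mm wide in x (-4.8 to +4.8 mm). A seated plate's underside is here, its top 100 mm above the bench.
- jaw (a joint): How far the blue pressure plate has been pushed back towards the stand's +x, in m: 0 at rest, at most 0.008. A spring returns it: 2.25 N at rest, 1.5 N more per mm; sliding the blade in takes some 3 to 12 N. At rest its face (y = -19 to +19 mm) lies at stand x = 19.5 mm at 62 mm height, 9.7 mm at 48 mm, 5.2 mm at 30 mm and straight down from there to 12 mm.
- gap_mouth (a point): On the stand, 60 mm above the bench, x = 5.5, y = 0 mm: middle of the blade when it lies on the white plate and both are pressed against the -x wall (plate's back at x = 3.2 mm). The blade then meets the blue plate with its tip 40 mm above the bench, and has pushed it back 2.5 mm at 30 mm; deeper, the drag stays the same. The gap's bottom is 10 mm above the bench.
- bottle_regen: White plastic bottle with blue cap, 47 mm wide, 98 mm tall; bystander. Origin: centre of its underside.
- beaker_50: Small clear beaker, 46 mm wide, 60 mm tall; bystander. Origin: centre of its underside.
- petri_dish: Flat clear round dish, 61 mm wide, 16 mm tall; bystander. Origin: centre of its underside.
Mind the look-alikes: they are no part of the job. There is more than one size of the plate; the job needs the smallest. Of the things that look like the blade, the smaller one is meant.

How it is judged:
By the outcome, as a careful person would: the job done as asked, in the order asked, and still so for the second after the job is handed in, while the arm keeps its last pose, push and grip.
It also fails if it takes over 58 s, if anything falls off the work surface, if the arm or the gripper's body presses on something with over 40 N, if the wrist force passes 120 N, or if a joint passes its speed limit or range.

## Working session

There is one attempt and no reset: what is moved stays moved. The work goes in short steps, Python scripts to look and compute and a tool call to move; the robot and the scene stay as the last step left them, time stands still between calls to the robot, and variables do not carry over. Pictures are saved under pics/ and viewed, and the job is handed in when it is done.

Besides the shell and the picture viewer there is one more tool, called after "Request:" as name(argument=value, ...), one argument or row to a line, values as JSON. jog_arm: Moves the arm, as the interface text tells. Its arguments: {"type":"object","properties":{"targets":{"type":"array"},"newtons":{"type":"number"}},"required":["targets"]}

```bash
mkdir -p pics; ls
cat > h.py <<'E'
import numpy as np,cv2
from workcell import robot
def snap(c,n):
    d=robot.read_camera(c); cv2.imwrite(f'pics/{n}.png',d['image']); return d
def K(d): return np.array([[d['fx'],0,d['cx']],[0,d['fy'],d['cy']],[0,0,1.]])
def proj(d,P,T=None):
    T=np.array(d['cam_to_world']) if T is None else T
    P=np.atleast_2d(P); C=(P-T[:3,3])@T[:3,:3]; C=C*[1,-1,-1]
    return cv2.projectPoints(C.reshape(-1,1,3),np.zeros(3),np.zeros(3),K(d),np.array(d['dist'],float))[0].reshape(-1,2)
def ray(d,uv,T=None):
    T=np.array(d['cam_to_world']) if T is None else T
    p=cv2.undistortPoints(np.array(uv,float).reshape(-1,1,2),K(d),np.array(d['dist'],float)).reshape(-1,2)
    v=np.c_[p[:,0],-p[:,1],-np.ones(len(p))]@T[:3,:3].T
    return T[:3,3],v
def atz(d,uv,z,T=None):
    o,v=ray(d,uv,T); return o+v*((z-o[2])/v[:,2])[:,None]
E
python3 - <<'E'
from h import *
np.set_printoptions(precision=4,suppress=True)
for c in ['scene','side','wrist']:
    d=snap(c,c+'0')
    for q in ['plate','blade','rack','stand','slot_floor','gap_mouth','bottle_regen','beaker_50','petri_dish']:
        try:
            for r in robot.place_of(c,q): print(c,q,round(r['p'],2),np.array(r['point']))
        except Exception as e: print(c,q,e)
print(robot.read_state())
E
```

```text
pics
scene plate 0.7 [0.5694 0.2068 0.0106]
scene plate 0.62 [0.5368 0.3501 0.0008]
scene plate 0.43 [0.6991 0.27   0.0014]
scene blade 0.92 [0.4814 0.0875 0.0003]
scene blade 0.75 [0.5836 0.123  0.0087]
scene rack 0.76 [0.5764 0.1695 0.0021]
scene stand 0.75 [ 0.5478 -0.0632  0.0556]
scene stand 0.6 [ 0.5432 -0.0591  0.0002]
scene stand 0.33 [0.5778 0.1721 0.0006]
scene slot_floor 0.58 [ 0.5439 -0.058   0.012 ]
scene gap_mouth 0.66 [ 0.549  -0.0587  0.0563]
scene bottle_regen 0.98 [ 0.471  -0.2977 -0.0001]
scene beaker_50 0.73 [ 0.5424 -0.0587  0.0125]
scene beaker_50 0.56 [ 0.4207 -0.2492  0.0003]
scene petri_dish 0.84 [ 0.385  -0.0125  0.0021]
side plate 0.93 [ 0.533   0.3485 -0.0008]
side plate 0.75 [0.5708 0.2077 0.0082]
side plate 0.57 [0.7061 0.2717 0.0045]
side plate 0.23 [ 0.5536 -0.0637  0.0634]
side blade 0.82 [ 0.4831  0.087  -0.0002]
side blade 0.66 [0.5871 0.128  0.0098]
side rack 0.91 [ 0.5787  0.1693 -0.0014]
side stand 0.59 [ 0.5447 -0.0639 -0.0043]
side stand 0.39 [0.5839 0.1227 0.0086]
side slot_floor 0.68 [ 0.5432 -0.0616  0.0076]
side gap_mouth 0.94 [ 0.5559 -0.0
[... 316 characters left out ...]
5  0.0137]
wrist gap_mouth 0.8 [ 0.5443 -0.0626  0.0583]
wrist bottle_regen 0.82 [ 0.4703 -0.2974 -0.0029]
wrist beaker_50 0.75 [ 0.4272 -0.2516  0.0013]
wrist petri_dish 0.65 [ 0.3894 -0.0095 -0.0014]
{'time': 1.5, 'qpos': array([ 0.0338,  0.6891, -0.1946,  1.5653,  0.1573,  0.9025, -0.2151]), 'qd': array([ 0.0013, -0.0001, -0.0004, -0.0005,  0.    , -0.0003,  0.0001]), 'joint_efforts': array([  0.0004, -52.7489,  -1.2671, -15.3745,  -0.0519,  -0.0007,
         0.    ]), 'ee_pos': array([0.625 , 0.    , 0.2388]), 'tcp_rot': array([0.7071, 0.7071, 0.    , 0.    ]), 'contact_force': array([0.1554, 0.8476, 0.7639]), 'wrist_torque': array([0.0263, 0.0109, 0.0255]), 'width': 0.08804598799580395}
```

View pictures.

View pics/scene0.png

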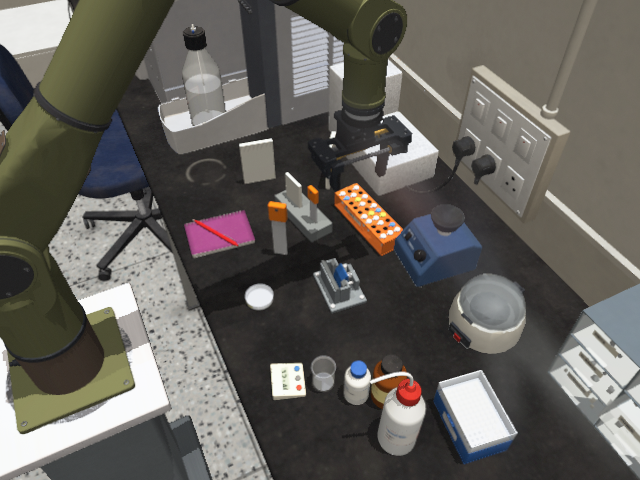

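View pics/side0.png

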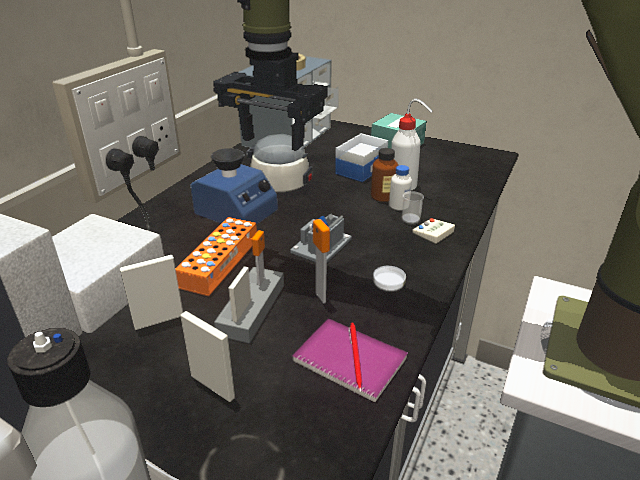

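View pics/wrist0.png

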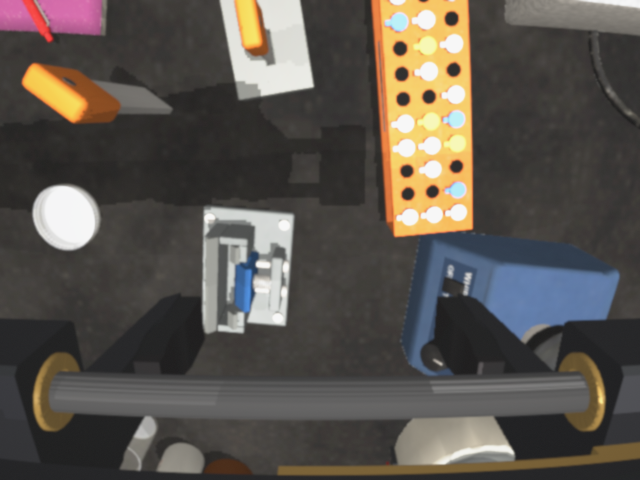

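```bash
cat >> h.py <<'E'
from scipy.spatial.transform import Rotation as R
def Twrist(d,s):
    T=np.eye(4);T[:3,:3]=R.from_quat(s['tcp_rot']).as_matrix();T[:3,3]=s['ee_pos'];return T@np.array(d['tool_from_camera'])
def grasp(): pass
E
python3 - <<'E'
from h import *
np.set_printoptions(precision=4,suppress=True)
s=robot.read_state();d=robot.read_camera('wrist');T=Twrist(d,s)
print(T,d['fx'],d['dist'])
# stand base top corners z=.010
print(atz(d,[(205,207),(293,213),(286,325),(240,240)],.010,T))
# rack near corners z=.03
print(atz(d,[(240,98),(312,88),(293,0)],.03,T))
E
```

```text
[[ 1.      0.0002  0.0005  0.6262]
 [-0.0003  0.9587  0.2844  0.0746]
 [-0.0005 -0.2844  0.9587  0.3845]
 [ 0.      0.      0.      1.    ]] 428.32734183932456 [-0.1013  0.      0.      0.      0.    ]
[[ 0.524  -0.0035  0.01  ]
 [ 0.603  -0.0092  0.01  ]
 [ 0.5942 -0.1204  0.01  ]
 [ 0.5541 -0.0344  0.01  ]]
[[0.5634 0.0892 0.03  ]
 [0.6208 0.0965 0.03  ]
 [0.6065 0.162  0.03  ]]
```

Run:
```python
import cv2
i=cv2.imread('pics/wrist0.png')
cv2.imwrite('pics/w0s.png',cv2.resize(i[190:350,180:320],None,fx=4,fy=4,interpolation=cv2.INTER_CUBIC)[:600])
```

```text
(no output)
```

View pics/w0s.png

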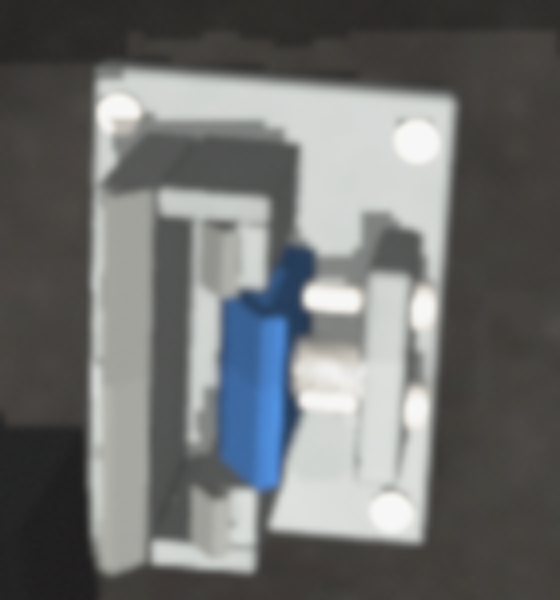

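Request:
jog_arm(
  targets=[
    [0,0,2,-9,34,0,1],
    [0,0,2,-9,34,0,1],
    [0,0,2,-9,34,0,1],
    [0,0,2,-9,34,0,1],
    [0,0,2,-9,34,0,1],
    [0,0,0,-9,34,0,1],
    [0,0,0,0,0,0,1],
    [0,0,0,0,0,0,1],
  ],
)

```text
time: 2.22
ee_pos: [0.5699, 0.2073, 0.2389]
tcp_rot: [0.641, 0.768, 0.001, -0.001]
contact_force: [-0.4, -0.7, 0.4]
width: 0.0884
```

Run:
```python
from h import *
np.set_printoptions(precision=4,suppress=True)
s=robot.read_state();d=snap('wrist','w1');T=Twrist(d,s)
np.savez('w1.npz',T=T);print(s['ee_pos'],s['time'],T)
for q in ['plate','blade','rack']:
    for r in robot.place_of('wrist',q): print(q,round(r['p'],2),np.array(r['point']))
```

```text
[0.5699 0.2073 0.2389] 2.2167 [[ 0.9839 -0.1715 -0.0502  0.558 ]
 [ 0.1787  0.9437  0.2783  0.2805]
 [-0.0004 -0.2828  0.9592  0.3848]
 [ 0.      0.      0.      1.    ]]
plate 0.71 [0.5759 0.2067 0.0069]
plate 0.62 [0.7011 0.2671 0.0005]
plate 0.62 [0.5338 0.3478 0.0023]
blade 0.8 [ 0.4876  0.0852 -0.0047]
blade 0.77 [0.5839 0.1239 0.0076]
blade 0.43 [0.5797 0.1706 0.0033]
```

View pics/w1.png

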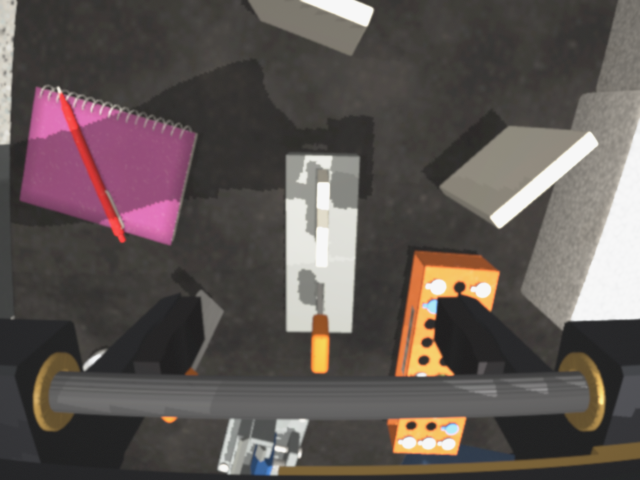

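Run:
```python
import cv2
i=cv2.imread('pics/w1.png')
cv2.imwrite('pics/w1z.png',cv2.resize(i[145:385,270:380],None,fx=5,fy=5,interpolation=cv2.INTER_CUBIC)[:600])
cv2.imwrite('pics/w1y.png',cv2.resize(i[265:385,270:380],None,fx=5,fy=5,interpolation=cv2.INTER_CUBIC)[:600])
```

```text
(no output)
```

View pics/w1z.png

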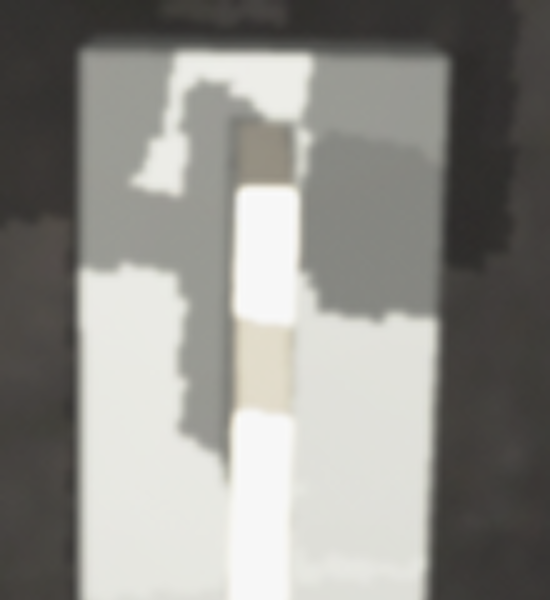

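View pics/w1y.png

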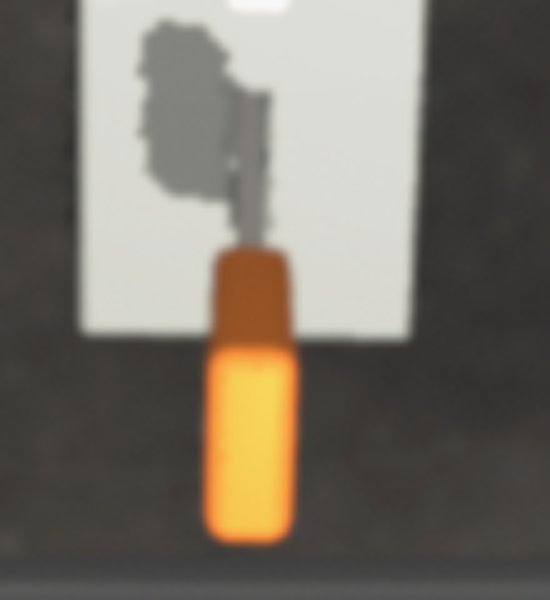

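Run:
```python
from h import *
np.set_printoptions(precision=4,suppress=True)
T=np.load('w1.npz')['T'];d=robot.read_camera('wrist')
def pr(n,uv,z):
    p=atz(d,uv,z,T);print(n,p[:,:2].tolist().__repr__() if 0 else p[:,:2].round(4).tolist(), p.mean(0).round(4))
    a=(p[0]+p[1]-p[2]-p[3]);print('  yaw',np.degrees(np.arctan2(-a[0],a[1])),np.linalg.norm(a)/2, np.linalg.norm(p[0]-p[1]))
pr('plate',[(317.2,182),(329.4,182),(328,267),(316,267)],.098)
pr('grip',[(311.6,334.6),(329.2,334.6),(328.6,373.6),(311,373.6)],.129)
pr('rack',[(285.8,155),(359.8,156),(352,332.8),(286,331.8)],.030)
```

```text
plate [[0.5645, 0.2386], [0.5726, 0.2401], [0.5828, 0.1804], [0.5744, 0.1789]] [0.5736 0.2095 0.098 ]
  yaw 9.590638514322547 0.06051134906368698 0.00819245563503488
grip [[0.5782, 0.1421], [0.5898, 0.1442], [0.5951, 0.1143], [0.5831, 0.1121]] [0.5866 0.1282 0.129 ]
  yaw 9.589328207073084 0.030403648743501696 0.011760204162382186
rack [[0.5368, 0.246], [0.5965, 0.256], [0.6225, 0.0971], [0.5623, 0.0872]] [0.5795 0.1716 0.03  ]
  yaw 9.199889480349304 0.1609639295378204 0.060589663569539425
```

Request:
jog_arm(
  targets=[
    [0,0,-0.5,3.6,2.2,-30,1],
    [0,0,0,0,0,-36,1],
    [0,0,0,0,0,-36,1],
    [0,0,0,0,0,-36,1],
    [0,0,0,0,0,-24,1],
    [0,0,0,0,0,-12,0.6],
    [0,0,0,0,0,0,0.3],
    [0,0,0,0,0,0,0],
    [0,0,0,0,0,0,0],
    [0,0,0,0,0,0,0],
    [0,0,0,0,0,0,0],
  ],
  newtons=25,
)

```text
time: 3.38
ee_pos: [0.5757, 0.2066, 0.0664]
tcp_rot: [0.646, 0.763, 0.001, 0.001]
contact_force: [-0.3, -0.3, 0.8]
width: 0.0502
```

Request:
jog_arm(
  targets=[
    [0,0,0,0,0,0,0],
    [0,0,0,0,0,0,0],
    [0,0,0,0,0,0,0],
    [0,0,0,0,0,0,0],
  ],
)

```text
time: 3.72
ee_pos: [0.5747, 0.2063, 0.0649]
tcp_rot: [0.646, 0.763, 0.0, 0.0]
contact_force: [0.1, 0.6, 0.2]
width: 0.0235
```

Request:
jog_arm(
  targets=[
    [0,0,0,0,0,0,0],
    [0,0,0,0,0,0,0],
    [0,0,0,0,0,0,0],
    [0,0,0,0,0,0,0],
    [0,0,0,0,0,0,0],
  ],
)

```text
time: 4.13
ee_pos: [0.574, 0.2061, 0.0646]
tcp_rot: [0.646, 0.763, -0.001, -0.0]
contact_force: [-2.0, -0.2, 1.9]
width: 0.0076
```

Run:
```python
from h import *
np.set_printoptions(precision=4,suppress=True)
for k in range(5):
  s=robot.read_state();d=robot.read_camera('wrist');print(s['ee_pos'],s['tcp_rot'],s['width'],s['contact_force'])
cv2.imwrite('pics/w2.png',d['image'])
```

```text
[0.574  0.2061 0.0646] [ 0.6461  0.7633 -0.0006 -0.0003] 0.007620666309491552 [-1.9923 -0.219   1.8597]
[0.574  0.2061 0.0647] [ 0.6461  0.7633 -0.0005 -0.0003] 0.007746845155788862 [-1.5184 -0.0778  1.5447]
[0.574  0.2061 0.0646] [ 0.6461  0.7633 -0.0005 -0.0003] 0.0074510356908324945 [-2.5747 -0.2362  2.1891]
[0.574  0.2061 0.0646] [ 0.6461  0.7633 -0.0005 -0.0003] 0.00750340904904055 [-2.6374  0.0407  2.1049]
[0.574  0.2061 0.0647] [ 0.6461  0.7633 -0.0005 -0.0003] 0.007575323014969496 [-3.3003 -0.6187  2.3926]
```

View pics/w2.png

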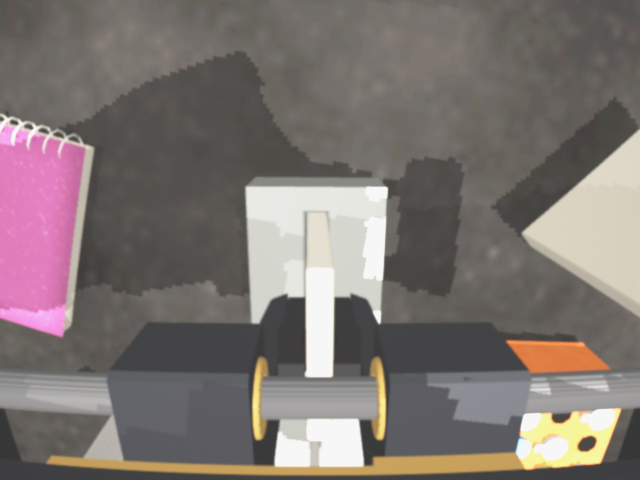

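Request:
jog_arm(
  targets=[
    [0,0,0,0,0,10,0],
    [0,0,0,0,0,25,0],
    [0,0,0,0,0,35,0],
    [0,0,0,0,0,35,0],
    [0,0,0,0,0,35,0],
    [0,0,0,0,0,34,0],
    [0,0,0,0,0,0,0],
  ],
)

```text
time: 4.97
ee_pos: [0.5794, 0.2082, 0.2468]
tcp_rot: [0.646, 0.763, 0.007, 0.004]
contact_force: [1.0, 1.4, -1.3]
width: 0.0078
```

Request:
jog_arm(
  targets=[
    [0,0,-2,4,-25,0,0],
    [0,0,-2,4,-30,0,0],
    [0,0,-2,4,-30,0,0],
    [0,0,-2,4,-30,0,0],
    [0,0,-2,4,-30,0,0],
    [0,0,-2,4,-30,0,0],
    [0,0,-1.8,2,-30,0,0],
    [0,0,0,0,0,0,0],
    [0,0,0,0,0,0,0],
    [0,0,0,0,0,0,0],
  ],
)

```text
time: 5.8
ee_pos: [0.6009, 0.002, 0.2389]
tcp_rot: [0.733, 0.68, 0.001, -0.0]
contact_force: [-0.3, -0.6, -0.2]
width: 0.0075
```

Run:
```python
from h import *
np.set_printoptions(precision=4,suppress=True)
s=robot.read_state();d=snap('wrist','w3');T=Twrist(d,s)
np.savez('w3.npz',T=T);print(s['ee_pos'],s['tcp_rot'],s['width'],s['time'],s['contact_force'])
i=d['image'];print(proj(d,[[.545,-.061,.01]],T))
cv2.imwrite('pics/w3z.png',cv2.resize(i[190:350,180:340],None,fx=3.75,fy=3.75,interpolation=cv2.INTER_CUBIC)[:600])
```

```text
[0.6009 0.002  0.2389] [ 0.7329  0.6803  0.0007 -0.    ] 0.007454842732112406 5.8 [-0.2887 -0.5735 -0.247 ]
[[262.9129 273.7664]]
```

View pics/w3.png

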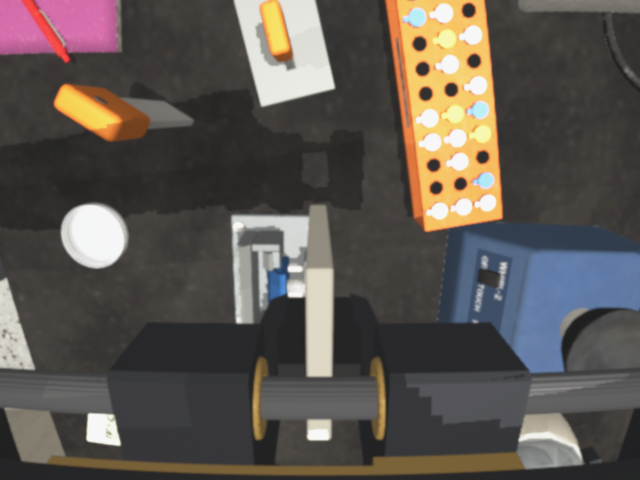

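Request:
jog_arm(
  targets=[
    [0,0,0,-11,-25,0,0],
    [0,0,0,-15,-34,0,0],
    [0,0,0,-15,-34,0,0],
    [0,0,0,-13,-29,0,0],
    [0,0,0,0,0,0,0],
    [0,0,0,0,0,0,0],
    [0,0,0,0,0,0,0],
  ],
)

```text
time: 6.43
ee_pos: [0.5475, -0.1186, 0.239]
tcp_rot: [0.732, 0.681, 0.001, -0.0]
contact_force: [0.6, 0.3, -1.0]
width: 0.0077
```

Run:
```python
from h import *
np.set_printoptions(precision=4,suppress=True)
s=robot.read_state();d=snap('wrist','w4');T=Twrist(d,s)
np.savez('w4.npz',T=T);print(s['ee_pos'],s['tcp_rot'],s['width'],s['time'],s['contact_force'])
i=d['image'];print(proj(d,[[.545,-.061,.01]],T))
cv2.imwrite('pics/w4z.png',cv2.resize(i[70:230,240:400],None,fx=3.75,fy=3.75,interpolation=cv2.INTER_CUBIC)[:600])
```

```text
[ 0.5475 -0.1186  0.239 ] [ 0.7322  0.6811  0.0011 -0.0001] 0.007662883042814594 6.4333 [ 0.5567  0.3186 -0.9689]
[[309.5557 137.6627]]
```

View pics/w4.png

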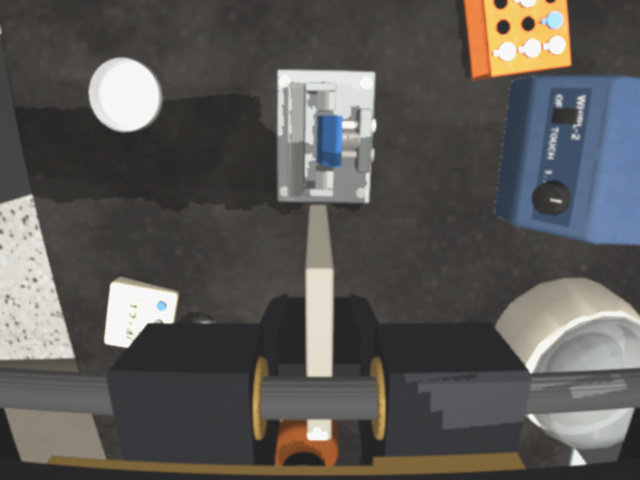

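View pics/w4z.png

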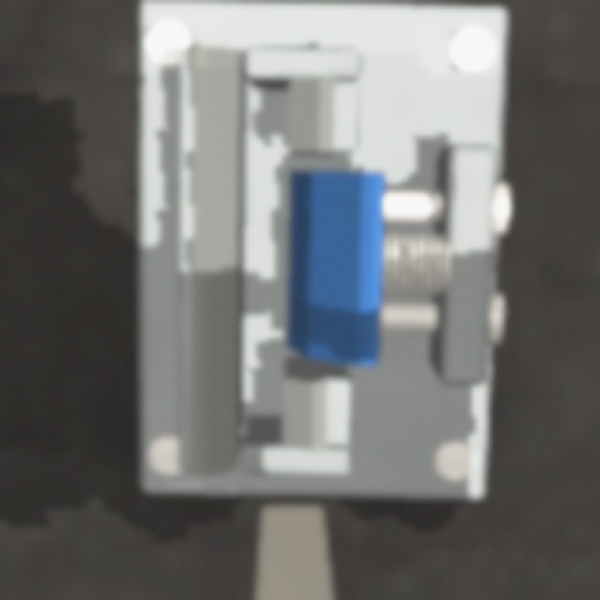

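```bash
cat > fit.py <<'E'
from h import *
from scipy.optimize import least_squares
np.set_printoptions(precision=4,suppress=True)
T=np.load('w4.npz')['T'];d=robot.read_camera('wrist')
uv=np.array([(142,3),(507,8),(484,498),(141,494)])/3.75+[240,70]
p=atz(d,uv,.010,T);print(p, np.linalg.norm(p[0]-p[1]),np.linalg.norm(p[1]-p[2]),np.linalg.norm(p[2]-p[3]),np.linalg.norm(p[3]-p[0]))
M=np.array([(-29,56,10),(53,56,10),(53,-56,10),(-29,-56,10)])/1e3
def W(x,M): return R.from_euler('z',x[2]).apply(M)+[x[0],x[1],0]
r=least_squares(lambda x:(proj(d,W(x,M),T)-uv).ravel(),[.545,-.061,-.07])
print(r.x,np.degrees(r.x[2]),r.fun)
# overlay
i=d['image'].copy()
def box(b,c):
    x0,x1,y0,y1,z=b
    P=proj(d,W(r.x,np.array([(x0,y0,z),(x1,y0,z),(x1,y1,z),(x0,y1,z)])/1e3),T)
    return ((P-[240,70])*3.75),c
im=cv2.resize(cv2.imread('pics/w4.png')[70:230,240:400],None,fx=3.75,fy=3.75,interpolation=cv2.INTER_CUBIC)
for b,c in [box((-29,53,-56,56,10),(0,0,255)),box((-4.8,4.8,-36.5,36.5,10),(0,255,0)),box((-11,11,-36.5,36.5,62),(255,0,255)),box((4.8,11,22.5,36.5,62),(0,255,255))]:
    cv2.polylines(im,[b.round().astype(int)],True,c,1)
cv2.imwrite('pics/w4o.png',im)
# held plate bottom near: far-end lower edge corners predicted
E
python3 fit.py
```

```text
[[ 0.523  -0.0044  0.01  ]
 [ 0.6035 -0.0112  0.01  ]
 [ 0.5934 -0.1214  0.01  ]
 [ 0.5123 -0.1145  0.01  ]] 0.08079925182718993 0.11071172266422842 0.08140272717586336 0.11070544223297228
[ 0.5461 -0.0619 -0.0907] -5.198042506344145 [-0.9341 -1.0316  0.5279 -0.3604  0.5225  1.1009 -0.0892  0.5296]
```

View pics/w4o.png

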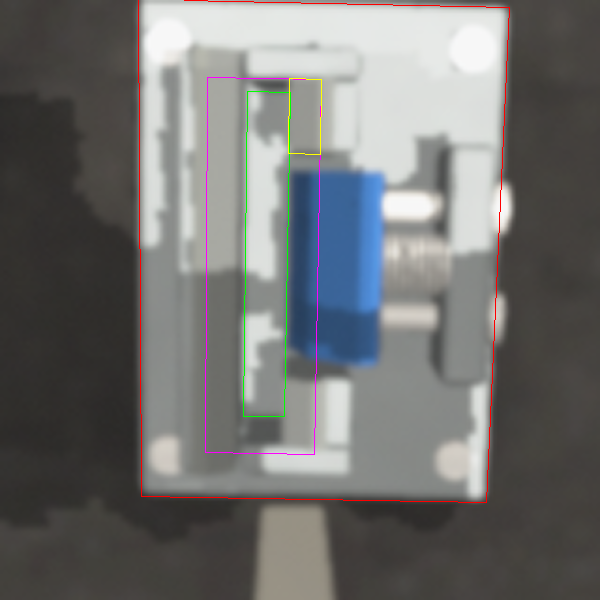

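```bash
cat >> fit.py <<'E'
print('---')
zb=.239-.0567
p=atz(d,np.array([(262,506),(327,506)])/3.75+[240,70],zb,T);print(p,np.linalg.norm(p[0]-p[1]))
yaw=np.radians(-4.13);m=p.mean(0)[:2]-[.5475,-.1186]
print('tool-frame offset',R.from_euler('z',-yaw).apply([*m,0]))
E
python3 fit.py|sed -n '/---/,$p'
```

```text
---
[[ 0.5467 -0.085   0.1823]
 [ 0.555  -0.0856  0.1823]] 0.008340044002302677
tool-frame offset [0.001  0.0334 0.    ]
```

Run:
```python
import cv2
i=cv2.imread('pics/w4.png')
cv2.imwrite('pics/w4p.png',cv2.resize(i[195:445,270:370],None,fx=2.4*2,fy=2.4,interpolation=cv2.INTER_CUBIC)[:600])
```

```text
(no output)
```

View pics/w4p.png

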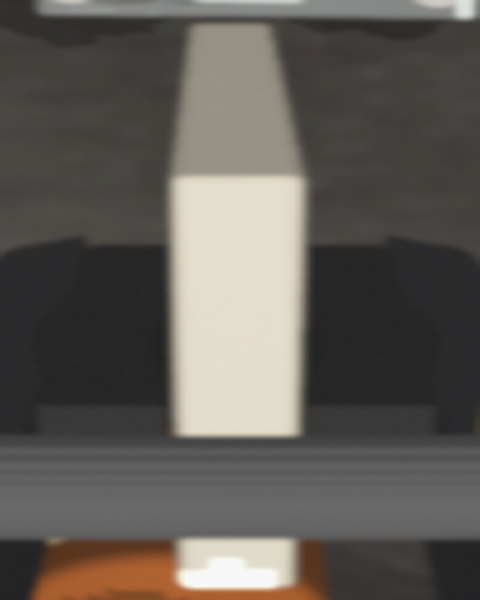

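Request:
jog_arm(
  targets=[
    [0,0,-0.5,-1,20,0,0],
    [0,0,-0.6,-1.7,33.5,0,0],
    [0,0,0,0,0,-25,0],
    [0,0,0,0,0,-35,0],
    [0,0,0,0,0,-30,0],
    [0,0,0,0,0,-22,0],
    [0,0,0,0,0,0,0],
    [0,0,0,0,0,0,0],
    [0,0,0,0,0,0,0],
  ],
)

```text
time: 7.33
ee_pos: [0.5452, -0.0665, 0.1279]
tcp_rot: [0.739, 0.673, 0.001, 0.001]
contact_force: [0.1, -0.4, 0.1]
width: 0.0078
```

Run:
```python
from h import *
np.set_printoptions(precision=4,suppress=True)
s=robot.read_state();d=snap('wrist','w5')
print(s['ee_pos'],s['tcp_rot'],s['width'],s['time'],s['contact_force'])
for c in ['scene','side']:
  d=snap(c,c+'5');u=proj(d,[[.546,-.062,.06]])[0].astype(int);print(u)
  i=d['image'][max(0,u[1]-75):u[1]+75,max(0,u[0]-90):u[0]+90]
  cv2.imwrite(f'pics/{c}5z.png',cv2.resize(i,None,fx=4,fy=4,interpolation=cv2.INTER_CUBIC))
```

```text
[ 0.5452 -0.0665  0.1279] [0.7392 0.6734 0.001  0.0007] 0.007757771600517147 7.3333 [ 0.1231 -0.3656  0.1226]
[334 272]
[326 222]
```

View pics/scene5z.png

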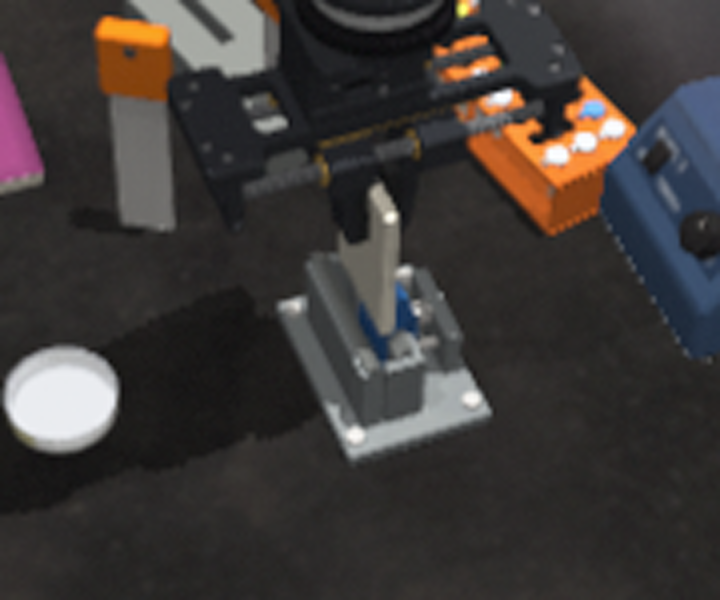

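View pics/side5z.png

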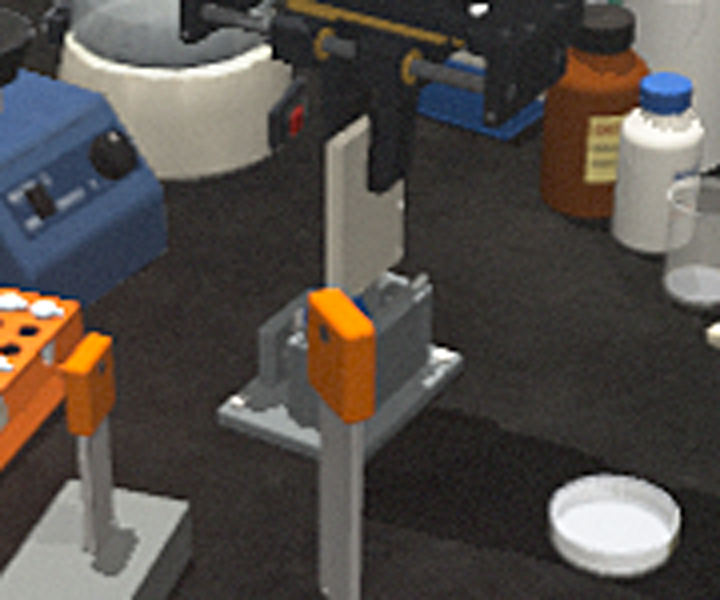

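View pics/w5.png

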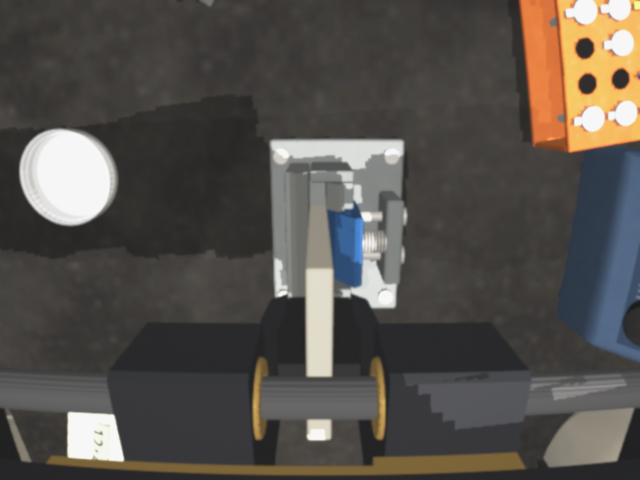

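Request:
jog_arm(
  targets=[
    [0,0,0,0,1,-10,0],
    [0,0,0,0,0,-10,0],
    [0,0,0,0,0,-8,0],
    [0,0,0,0,0,0,0],
    [0,0,0,0,0,0,0],
  ],
)

```text
time: 7.9
ee_pos: [0.544, -0.0662, 0.098]
tcp_rot: [0.74, 0.673, -0.0, -0.0]
contact_force: [0.4, -0.1, -2.5]
width: 0.0078
```

Request:
jog_arm(
  targets=[
    [0,0,0,0,0,-8,0],
    [0,0,0,0,0,-8,0],
    [0,0,0,0,0,-6,0],
    [0,0,0,0,0,0,0],
    [0,0,0,0,0,0,0],
  ],
)

```text
time: 8.32
ee_pos: [0.5439, -0.0663, 0.0762]
tcp_rot: [0.74, 0.673, -0.0, -0.0]
contact_force: [1.0, 0.5, -2.8]
width: 0.0077
```

Request:
jog_arm(
  targets=[
    [0,0,0,0,0,-4,0],
    [0,0,0,0,0,-3,0],
    [0,0,0,0,0,-1.5,0],
    [0,0,0,0,0,-1,0],
    [0,0,0,0,0,0,0],
    [0,0,0,0,0,0,0],
  ],
)

```text
time: 8.82
ee_pos: [0.5439, -0.0663, 0.0672]
tcp_rot: [0.74, 0.673, 0.0, 0.0]
contact_force: [1.3, -0.3, -2.1]
width: 0.0076
```

Request:
jog_arm(
  targets=[
    [0,0,0,0,0,-1,0],
    [0,0,0,0,0,-0.5,0],
    [0,0,0,0,0,0,0],
    [0,0,0,0,0,0,0],
  ],
)

```text
time: 9.15
ee_pos: [0.544, -0.0663, 0.0666]
tcp_rot: [0.74, 0.673, 0.0, 0.0]
contact_force: [-0.7, 0.9, 6.3]
width: 0.008
```

Request:
jog_arm(
  targets=[
    [0,0,0,-0.7,0,0,0],
    [0,0,0,-0.5,0,0,0],
    [0,0,0,0,0,0,0],
    [0,0,0,0,0,0,0],
  ],
)

```text
time: 9.48
ee_pos: [0.5438, -0.0663, 0.0666]
tcp_rot: [0.74, 0.673, 0.001, 0.001]
contact_force: [0.9, -0.2, 7.4]
width: 0.0079
```

Request:
jog_arm(
  targets=[
    [0,0,0,-1,0,0,0],
    [0,0,0,0,0,0,0],
    [0,0,0,0,0,0,0],
    [0,0,0,0,0,0,0],
  ],
)

```text
time: 9.82
ee_pos: [0.5437, -0.0663, 0.0666]
tcp_rot: [0.74, 0.673, 0.002, 0.001]
contact_force: [2.5, 0.4, 7.1]
width: 0.0078
```

Request:
jog_arm(
  targets=[
    [0,0,0,0,0,0,0.4],
    [0,0,0,0,0,0,0.4],
    [0,0,0,0,0,0,0.4],
    [0,0,0,0,0,0,0.4],
    [0,0,0,0,0,0,0.4],
  ],
)

```text
time: 10.23
ee_pos: [0.541, -0.0663, 0.0654]
tcp_rot: [0.74, 0.673, -0.001, -0.0]
contact_force: [-0.4, 0.7, 0.6]
width: 0.0346
```

Request:
jog_arm(
  targets=[
    [0,0,0,0,0,10,0.4],
    [0,0,0,0,0,25,0.4],
    [0,0,0,0,0,35,0.6],
    [0,0,0,0,0,35,0.8],
    [0,0,0,0,0,35,0.8],
    [0,0,0,0,0,33,0.8],
  ],
)

```text
time: 10.73
ee_pos: [0.5413, -0.0663, 0.2414]
tcp_rot: [0.74, 0.673, 0.0, 0.0]
contact_force: [0.6, -0.6, -0.2]
width: 0.0601
```

Request:
jog_arm(
  targets=[
    [0,0,0,0,-20,0,0.8],
    [0,0,0,0,-32,0,0.8],
    [0,0,0,0,0,0,0.8],
    [0,0,0,0,0,0,0.8],
    [0,0,0,0,0,0,0.8],
  ],
)

```text
time: 11.15
ee_pos: [0.5414, -0.1178, 0.239]
tcp_rot: [0.74, 0.673, 0.0, -0.0]
contact_force: [0.6, 0.4, 0.2]
width: 0.0707
```

Run:
```python
from h import *
np.set_printoptions(precision=4,suppress=True)
s=robot.read_state();d=snap('wrist','w6');T=Twrist(d,s)
np.savez('w6.npz',T=T);print(s['ee_pos'],s['tcp_rot'],s['width'],s['time'],s['contact_force'])
i=d['image'];u=proj(d,[[.5461,-.0619,.06]],T)[0].astype(int);o=u-[80,80];o=np.maximum(o,0);print(o)
cv2.imwrite('pics/w6z.png',cv2.resize(i[o[1]:o[1]+160,o[0]:o[0]+160],None,fx=3.75,fy=3.75,interpolation=cv2.INTER_CUBIC))
d=snap('scene','s6');u=proj(d,[[.546,-.062,.06]])[0].astype(int)
cv2.imwrite('pics/s6z.png',cv2.resize(d['image'][u[1]-75:u[1]+75,u[0]-90:u[0]+90],None,fx=4,fy=4,interpolation=cv2.INTER_CUBIC))
```

```text
[ 0.5414 -0.1178  0.239 ] [ 0.7397  0.6729  0.0002 -0.0003] 0.07068482329297497 11.15 [0.6129 0.4049 0.1637]
[236  62]
```

View pics/w6z.png

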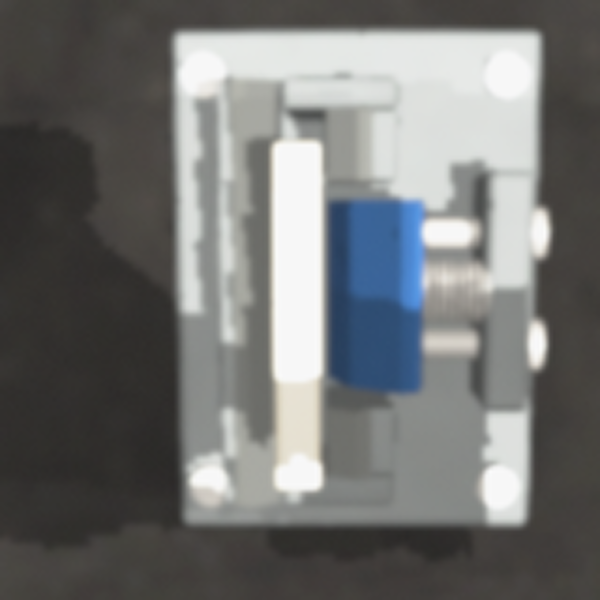

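View pics/s6z.png

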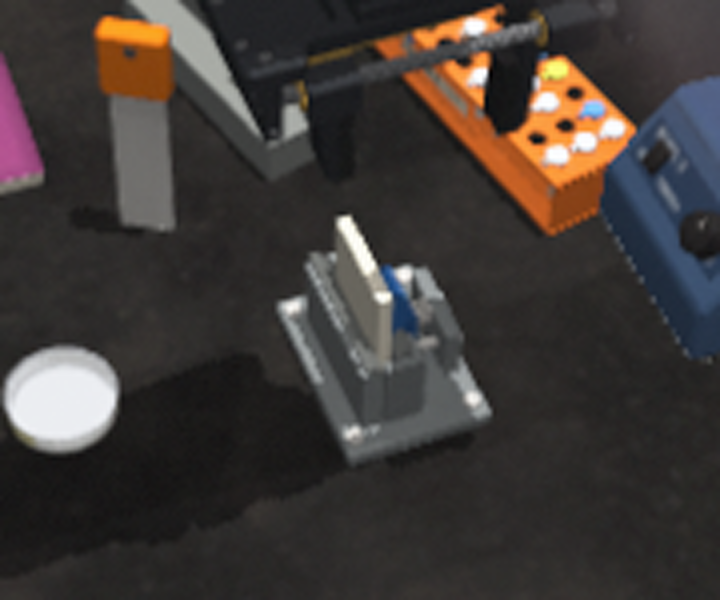

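```bash
cat > fit6.py <<'E'
from h import *
from scipy.optimize import least_squares
np.set_printoptions(precision=4,suppress=True)
T=np.load('w6.npz')['T'];d=robot.read_camera('wrist')
f=lambda a:np.array(a)/3.75+[236,62]
uv=f([(174,33),(541,33),(526,525),(184,525)])
M=np.array([(-29,56,10),(53,56,10),(53,-56,10),(-29,-56,10)])/1e3
def W(x,M): return R.from_euler('z',x[2]).apply(M)+[x[0],x[1],0]
r=least_squares(lambda x:(proj(d,W(x,M),T)-uv).ravel(),[.545,-.061,-.07])
print(r.x,np.degrees(r.x[2]),r.fun)
p=atz(d,f([(273,142),(322,142),(321,490),(274,490)]),.100,T)
print('plate in stand', R.from_euler('z',-r.x[2]).apply(p-[r.x[0],r.x[1],0])*1e3)
E
python3 fit6.py
```

```text
[ 0.5461 -0.0617 -0.0932] -5.342379036664983 [-0.4932 -0.5886  0.4922 -0.5033  0.4541  0.6045 -0.4481  0.6824]
plate in stand [[ -4.7958  28.6463 100.    ]
 [  3.5423  28.6288 100.    ]
 [  3.3763 -31.3987 100.    ]
 [ -5.0398 -31.3852 100.    ]]
```

Run:
```python
from h import *
np.set_printoptions(precision=1,suppress=True)
for c,p in [('scene',[.484,.087]),('side',[.484,.087])]:
  d=robot.read_camera(c)
  for h in [0,.12,.13,.14,.15,.16,.17,.18]: print(c,h,proj(d,[[*p,h]])[0])
```

```text
scene 0 [281.2 253.3]
scene 0.12 [278.4 216.8]
scene 0.13 [278.2 213.6]
scene 0.14 [277.9 210.3]
scene 0.15 [277.7 206.9]
scene 0.16 [277.4 203.5]
scene 0.17 [277.1 200.1]
scene 0.18 [276.9 196.6]
side 0 [321.  297.1]
side 0.12 [321.5 241.9]
side 0.13 [321.5 236.9]
side 0.14 [321.6 231.9]
side 0.15 [321.6 226.8]
side 0.16 [321.6 221.7]
side 0.17 [321.7 216.5]
side 0.18 [321.7 211.2]
```

Run:
```python
from h import *
np.set_printoptions(precision=4,suppress=True)
T=np.load('w3.npz')['T'];d=robot.read_camera('wrist')
m=[]
i=cv2.imread('pics/w3.png')
cv2.imwrite('pics/w3b.png',cv2.resize(i[70:150,40:200],None,fx=5,fy=5,interpolation=cv2.INTER_CUBIC))
```

```text
(no output)
```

View pics/w3b.png

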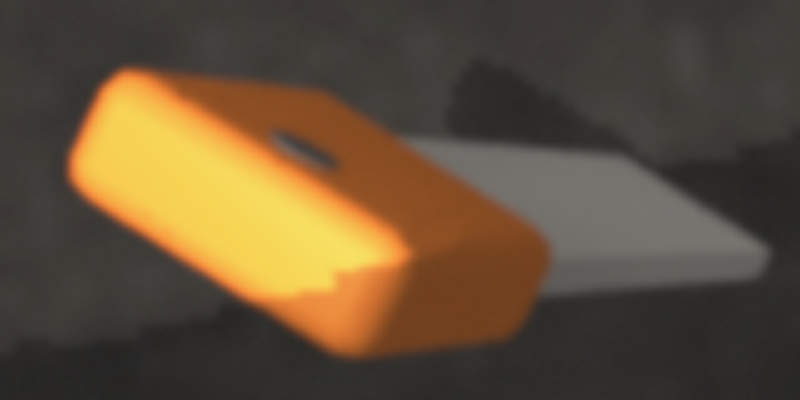

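Run:
```python
from h import *
np.set_printoptions(precision=4,suppress=True)
T=np.load('w3.npz')['T'];d=robot.read_camera('wrist')
for z in [.15,.16]:
  p=atz(d,[(64,83.6),(122,120),(110,141),(54.4,105)],z,T)
  y=np.radians(9.5); q=R.from_euler('z',-y).apply(p-[.586,.128,0])*1e3
  print(z,p[:,:2].round(3).tolist(),q.round(1)[:,:2].tolist(),np.linalg.norm(p[0]-p[1]),np.linalg.norm(p[1]-p[2]))
```

```text
0.15 [[0.471, 0.107], [0.501, 0.084], [0.492, 0.074], [0.463, 0.096]] [[-116.6, -2.0], [-91.1, -29.4], [-101.6, -38.2], [-126.2, -11.0]] 0.03747652571874879 0.013728457953385348
0.16 [[0.477, 0.105], [0.506, 0.084], [0.497, 0.074], [0.47, 0.095]] [[-111.1, -4.2], [-86.6, -30.5], [-96.7, -38.9], [-120.3, -12.9]] 0.035880248263364715 0.013143707165848692
```

Request:
jog_arm(
  targets=[
    [0,0,1.8,5,25,0,0.55],
    [0,0,1.8,6,33,0,0.55],
    [0,0,1.8,6,33,0,0.55],
    [0,0,1.8,6,33,0,0.55],
    [0,0,1.8,6,33,0,0.55],
    [0,0,1.8,5,33,0,0.55],
    [0,0,2,5,33,0,0.55],
    [0,0,2,5,26,0,0.55],
    [0,0,0,0,0,0,0.55],
    [0,0,0,0,0,0,0.55],
  ],
)

```text
time: 12.33
ee_pos: [0.5854, 0.1332, 0.2385]
tcp_rot: [0.645, 0.764, 0.0, -0.0]
contact_force: [-0.0, -0.8, -0.4]
width: 0.0485
```

Run:
```python
from h import *
np.set_printoptions(precision=4,suppress=True)
for k in range(2):
  s=robot.read_state();d=snap('wrist','w7');T=Twrist(d,s)
  q=s['tcp_rot'];print(s['ee_pos'],q,2*np.degrees(np.arctan2(q[1],q[0]))-90,s['width'],s['time'])
  print(proj(d,[[.5866,.1282,.129]],T))
```

```text
[0.5854 0.1332 0.2385] [ 0.6453  0.7639  0.0003 -0.0004] 9.626804836031639 0.04850633686982918 12.3333
[[317.3146 248.1863]]
[0.5855 0.1308 0.2384] [ 0.6465  0.7629 -0.0005  0.    ] 9.444836052117182 0.04852775619368769 12.3833
[[317.9729 244.2415]]
```

View pics/w7.png

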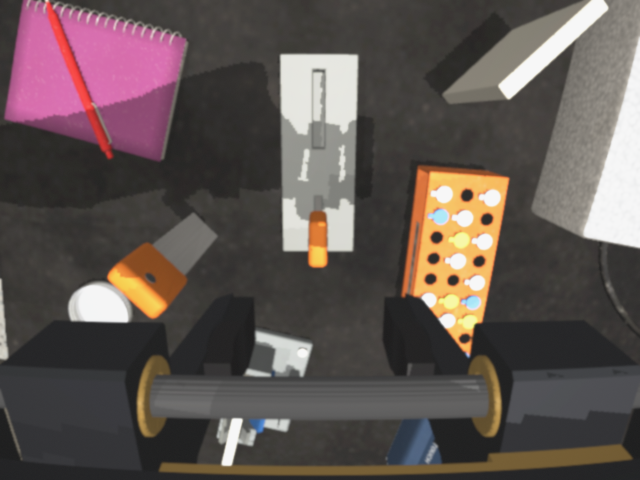

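Request:
jog_arm(
  targets=[
    [0,0,0,0,0,-25,0.55],
    [0,0,0,0,0,-35,0.55],
    [0,0,0,0,0,-35,0.55],
    [0,0,0,0,0,-25,0.55],
    [0,0,0,0,0,-12,0.55],
    [0,0,0,0,0,-6,0.3],
    [0,0,0,0,0,0,0],
    [0,0,0,0,0,0,0],
    [0,0,0,0,0,0,0],
    [0,0,0,0,0,0,0],
    [0,0,0,0,0,0,0],
    [0,0,0,0,0,0,0],
  ],
  newtons=45,
)

```text
time: 13.43
ee_pos: [0.5862, 0.1309, 0.102]
tcp_rot: [0.647, 0.763, 0.001, 0.001]
contact_force: [-1.8, -0.5, 5.9]
width: 0.0114
```

Request:
jog_arm(
  targets=[
    [0,0,0,0,0,0,0],
    [0,0,0,0,0,0,0],
    [0,0,0,0,0,0,0],
  ],
)

```text
time: 13.68
ee_pos: [0.5862, 0.1309, 0.102]
tcp_rot: [0.647, 0.763, 0.001, 0.001]
contact_force: [-0.4, 0.5, 6.2]
width: 0.0116
```

Run:
```python
from h import *
np.set_printoptions(precision=4,suppress=True)
s=robot.read_state();d=snap('wrist','w8')
q=s['tcp_rot'];print(s['ee_pos'],q,s['width'],s['time'],s['contact_force'])
d=snap('side','side8');cv2.imwrite('pics/side8z.png',cv2.resize(d['image'][170:350,140:360],None,fx=3.3,fy=3.3,interpolation=cv2.INTER_CUBIC))
```

```text
[0.5862 0.1309 0.102 ] [0.6468 0.7626 0.0007 0.0005] 0.011572420194514682 13.6833 [-0.3919  0.4804  6.1874]
```

View pics/side8z.png

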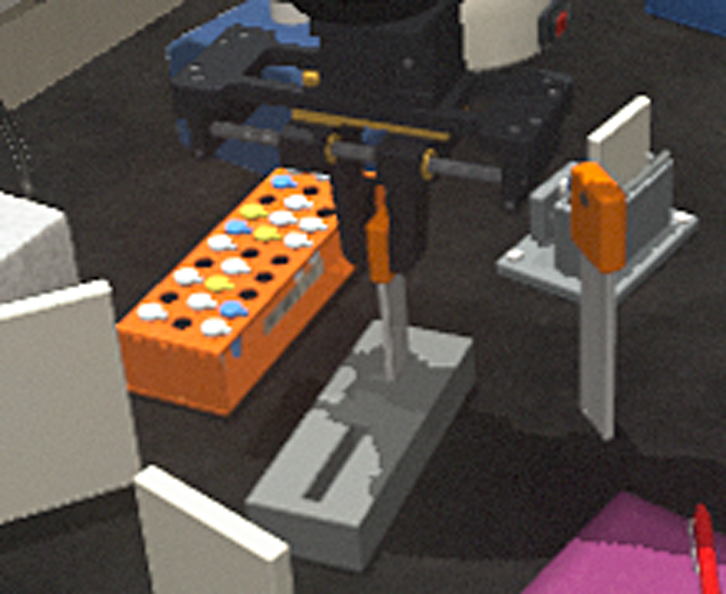

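View pics/w8.png

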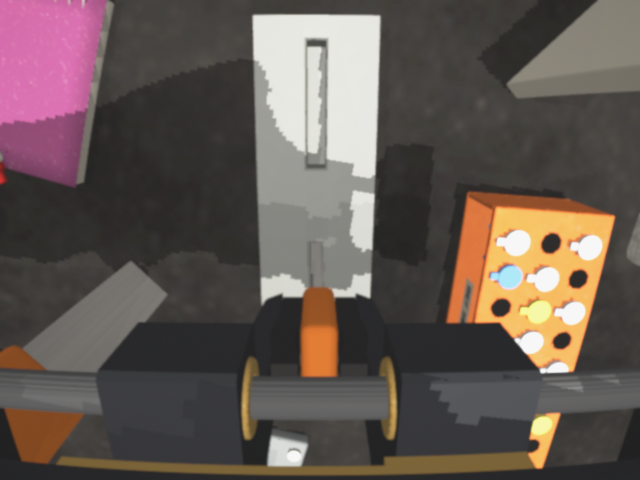

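Request:
jog_arm(
  targets=[
    [0,0,0,0,0,4,0],
    [0,0,0,0,0,6,0],
    [0,0,0,0,0,0,0],
    [0,0,0,0,0,0,0],
  ],
)

```text
time: 14.12
ee_pos: [0.586, 0.1308, 0.1112]
tcp_rot: [0.647, 0.763, 0.0, 0.0]
contact_force: [0.3, 0.1, -0.7]
width: 0.0113
```

Request:
jog_arm(
  targets=[
    [0,0,0,0,0,15,0],
    [0,0,0,0,0,30,0],
    [0,0,0,0,0,35,0],
    [0,0,0,0,0,30,0],
    [0,0,0,0,0,8,0],
  ],
)

```text
time: 14.53
ee_pos: [0.5882, 0.1316, 0.2334]
tcp_rot: [0.647, 0.763, 0.004, 0.002]
contact_force: [0.7, 0.4, 0.4]
width: 0.0117
```

Request:
jog_arm(
  targets=[
    [0,0,-2,-4,-22,0,0],
    [0,0,-2,-5,-30,0,0],
    [0,0,-2,-5,-30,0,0],
    [0,0,-2,-5,-30,0,0],
    [0,0,-2,-5,-30,0,0],
    [0,0,-2.4,-4,-28,0,0],
    [0,0,-2.4,-4,-20.6,0,0],
    [0,0,0,0,0,0,0],
    [0,0,0,0,0,0,0],
    [0,0,0,0,0,0,0],
    [0,0,0,0,0,0,0],
  ],
)

```text
time: 15.45
ee_pos: [0.5539, -0.0578, 0.2285]
tcp_rot: [0.739, 0.674, 0.0, -0.001]
contact_force: [0.4, -0.2, -0.8]
width: 0.0116
```

```bash
cat > st.py <<'E'
from h import *
np.set_printoptions(precision=4,suppress=True)
def st():
  s=robot.read_state();q=s['tcp_rot'];yaw=2*np.degrees(np.arctan2(q[1],q[0]))-90
  a=np.radians(-5.3);v=R.from_euler('z',-a).apply(s['ee_pos']-[.5438,-.0663,0])*1e3
  print('t',s['time'],s['ee_pos'],'yaw',yaw,'blade x',v[0]-.8,'y',v[1]-4.7-2.7,'tip',s['ee_pos'][2]-.094,'F',s['contact_force'],'w',s['width'])
  z=R.from_quat(q).apply([0,0,1]);print('tool z',z);return s
def look(n):
  s=st();d=snap('wrist','w'+n)
  for c in ['scene','side']:
    d=snap(c,c+n);u=proj(d,[[.546,-.062,.09]])[0].astype(int)
    cv2.imwrite(f'pics/{c}{n}z.png',cv2.resize(d['image'][u[1]-75:u[1]+75,u[0]-90:u[0]+90],None,fx=4,fy=4,interpolation=cv2.INTER_CUBIC))
E
python3 -c "
from st import *
look('9')"
```

```text
t 15.45 [ 0.5539 -0.0578  0.2285] yaw -5.2109042659383675 blade x 8.509855398049725 y 2.0416678227977823 tip 0.1344900250104559 F [ 0.4116 -0.198  -0.8469] w 0.011632894338955337
tool z [-0.      0.0014 -1.    ]
```

View pics/w9.png

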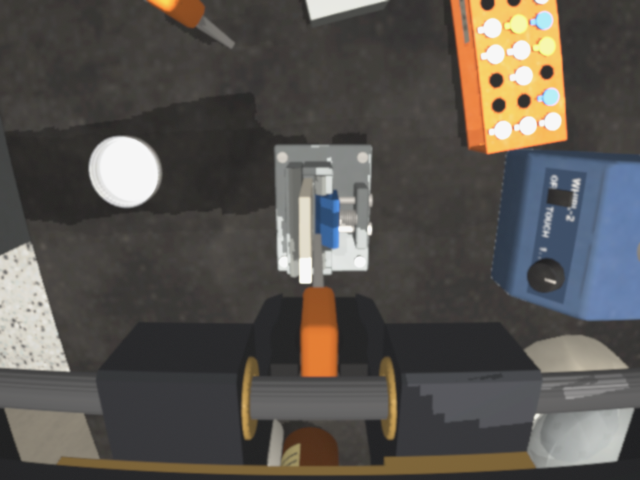

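View pics/scene9z.png

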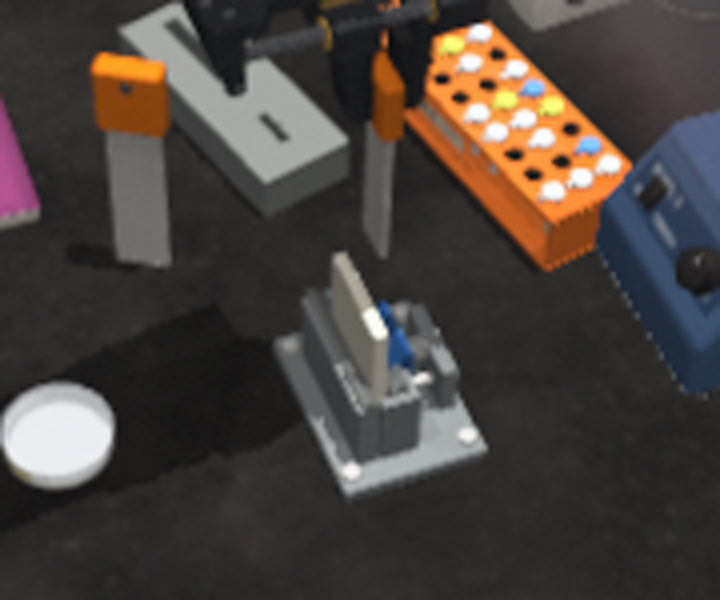

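View pics/side9z.png

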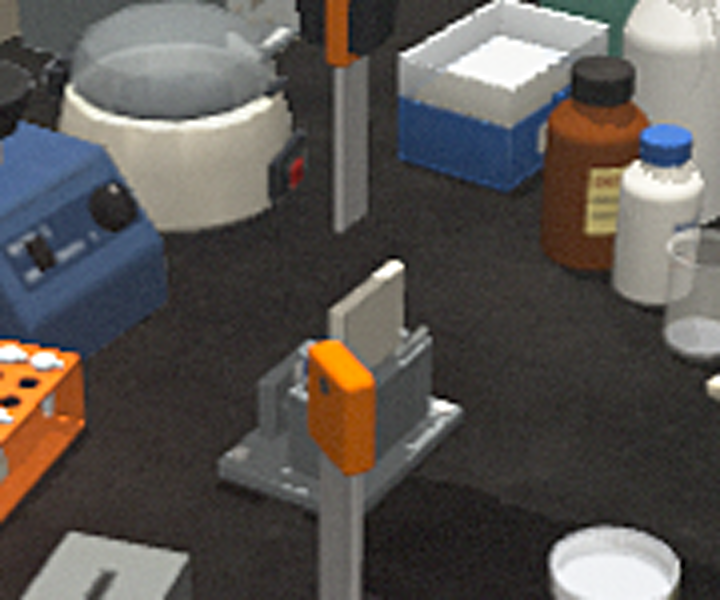

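Run:
```python
from st import *
s=st()
q=R.from_quat(s['tcp_rot'])
for c in ['scene','side']:
  d=robot.read_camera(c);u=proj(d,[[.546,-.062,.09]])[0].astype(int)
  P=np.array([(-.0027+dy,x,.094) for dy in (-.012,.012) for x in (-.00225,.00225)]) # tool: x->world y, y->world x
  W=s['ee_pos']+q.apply(P)
  print(c,((proj(d,W)-(u-[90,75]))*4).round(0).tolist())
```

```text
t 15.6 [ 0.5539 -0.0584  0.2287] yaw -5.260355310113013 blade x 8.5779104241856 y 1.3778730522869296 tip 0.13466559553286253 F [-0.1529 -0.1865 -1.0246] w 0.011598503384640323
tool z [ 0.0002  0.0007 -1.    ]
scene [[380.0, 257.0], [388.0, 254.0], [362.0, 223.0], [370.0, 221.0]]
side [[365.0, 212.0], [357.0, 209.0], [339.0, 231.0], [331.0, 229.0]]
```

Request:
jog_arm(
  targets=[
    [0,0,0,0,-1.4,-12,0],
    [0,0,0,0,0,-16,0],
    [0,0,0,0,0,-12,0],
    [0,0,0,0,0,-6,0],
    [0,0,0,0,0,0,0],
    [0,0,0,0,0,0,0],
  ],
)

```text
time: 16.2
ee_pos: [0.5539, -0.0611, 0.1828]
tcp_rot: [0.74, 0.673, 0.0, -0.0]
contact_force: [0.1, -0.6, -1.0]
width: 0.0115
```

```bash
python3 -c "
from st import *
look('10')"
```

```text
t 16.2 [ 0.5539 -0.0611  0.1828] yaw -5.38045738772972 blade x 8.749272647315824 y -1.2742696614165236 tip 0.08884219170702068 F [ 0.1249 -0.6291 -1.0173] w 0.011525485395095368
tool z [ 0.      0.0001 -1.    ]
```

View pics/scene10z.png

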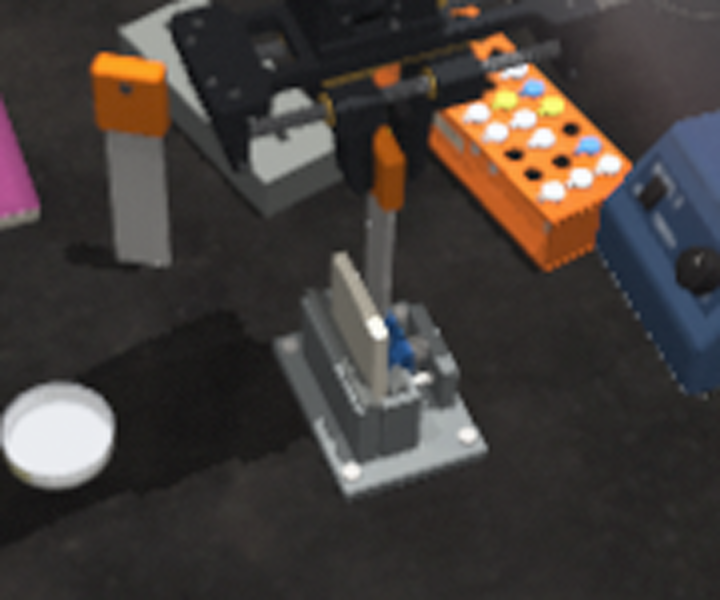

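View pics/w10.png

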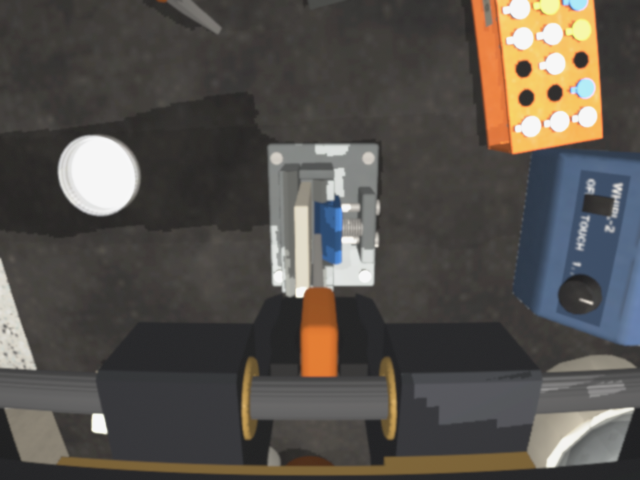

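Request:
jog_arm(
  targets=[
    [0,0,0,0,1.2,-8,0],
    [0,0,0,0,0,-12,0],
    [0,0,0,0,0,-8,0],
    [0,0,0,0,0,-3,0],
    [0,0,0,-1,0,0,0],
    [0,0,0,-1,0,0,0],
    [0,0,0,0,0,0,0],
    [0,0,0,0,0,0,0],
    [0,0,0,0,0,0,0],
  ],
)

```text
time: 17.1
ee_pos: [0.552, -0.0601, 0.1522]
tcp_rot: [0.74, 0.673, 0.0, 0.0]
contact_force: [1.1, -0.3, -0.2]
width: 0.0117
```

```bash
python3 -c "
from st import *
st()"
```

```text
t 17.1 [ 0.552  -0.0601  0.1522] yaw -5.401907137833049 blade x 6.804657724317129 y -0.468958091934053 tip 0.05816114438562922 F [ 1.1218 -0.3322 -0.1672] w 0.011703524116981043
tool z [ 0.001 -0.    -1.   ]
```

Request:
jog_arm(
  targets=[
    [0,0,0,-0.5,0,0,0],
    [0,0,0,-0.5,0,0,0],
    [0,0,0,0,0,0,0],
    [0,0,0,0,0,0,0],
  ],
)

```text
time: 17.43
ee_pos: [0.5512, -0.0601, 0.152]
tcp_rot: [0.74, 0.673, 0.0, 0.0]
contact_force: [0.6, -0.0, -0.1]
width: 0.0113
```

```bash
python3 -c "
from st import *
st()"
```

```text
t 17.4333 [ 0.5512 -0.0601  0.152 ] yaw -5.396897491824802 blade x 5.960742174156804 y -0.5003143188480683 tip 0.05795001495323515 F [ 0.5978 -0.0264 -0.1008] w 0.011308380337013858
tool z [ 0.0011  0.     -1.    ]
```

Request:
jog_arm(
  targets=[
    [0,0,0,-0.5,0,0,0],
    [0,0,0,0,0,0,0],
    [0,0,0,0,0,0,0],
  ],
)

```text
time: 17.68
ee_pos: [0.5508, -0.06, 0.1519]
tcp_rot: [0.74, 0.673, 0.001, 0.0]
contact_force: [2.0, -0.3, -0.2]
width: 0.0114
```

Request:
jog_arm(
  targets=[
    [0,0,0,-0.5,0,0,0],
    [0,0,0,0,0,0,0],
    [0,0,0,0,0,0,0],
  ],
)

```text
time: 17.93
ee_pos: [0.5505, -0.06, 0.152]
tcp_rot: [0.74, 0.673, 0.001, 0.001]
contact_force: [2.9, -0.7, 0.4]
width: 0.0118
```

Request:
jog_arm(
  targets=[
    [0,0,0,0.3,0,-3,0],
    [0,0,0,0,0,-4,0],
    [0,0,0,0,0,-4,0],
    [0,0,0,0,0,0,0],
    [0,0,0,0,0,0,0],
  ],
)

```text
time: 18.35
ee_pos: [0.5503, -0.0601, 0.1402]
tcp_rot: [0.74, 0.673, 0.0, 0.0]
contact_force: [4.1, -0.9, -3.5]
width: 0.0117
```

```bash
python3 -c "
from st import *
st()"
```

```text
t 18.35 [ 0.5503 -0.0601  0.1402] yaw -5.396359061838226 blade x 5.148778083371707 y -0.6181865280247392 tip 0.0462162186651669 F [ 4.061  -0.8838 -3.4797] w 0.011719618663346533
tool z [ 0.0004  0.0001 -1.    ]
```

Request:
jog_arm(
  targets=[
    [0,0,0,0.4,0,-2,0],
    [0,0,0,0,0,-3,0],
    [0,0,0,0,0,-2,0],
    [0,0,0,0,0,0,0],
    [0,0,0,0,0,0,0],
  ],
)

```text
time: 18.77
ee_pos: [0.5505, -0.0601, 0.1334]
tcp_rot: [0.74, 0.673, 0.0, -0.0]
contact_force: [4.7, -1.0, -3.7]
width: 0.0118
```

```bash
python3 -c "
from st import *
st()"
```

```text
t 18.7667 [ 0.5505 -0.0601  0.1334] yaw -5.396550551240324 blade x 5.257637844156246 y -0.5946031474729905 tip 0.039432736339334445 F [ 4.6771 -1.0248 -3.6582] w 0.011812887958154918
tool z [ 0.  0. -1.]
```

Request:
jog_arm(
  targets=[
    [0,0,0,0.4,0,-2,0],
    [0,0,0,0,0,-2,0],
    [0,0,0,0,0,-2,0],
    [0,0,0,0,0,0,0],
    [0,0,0,0,0,0,0],
  ],
)

```text
time: 19.18
ee_pos: [0.5508, -0.0601, 0.1279]
tcp_rot: [0.74, 0.673, 0.0, 0.0]
contact_force: [2.4, 0.1, 4.2]
width: 0.0118
```

```bash
python3 -c "
from st import *
look('11')"
```

```text
t 19.1833 [ 0.5508 -0.0601  0.1279] yaw -5.396765213264175 blade x 5.558533529363394 y -0.549797646890033 tip 0.033926169298191894 F [2.4191 0.0977 4.2218] w 0.011796360926587207
tool z [ 0.0001 -0.0001 -1.    ]
```

View pics/scene11z.png

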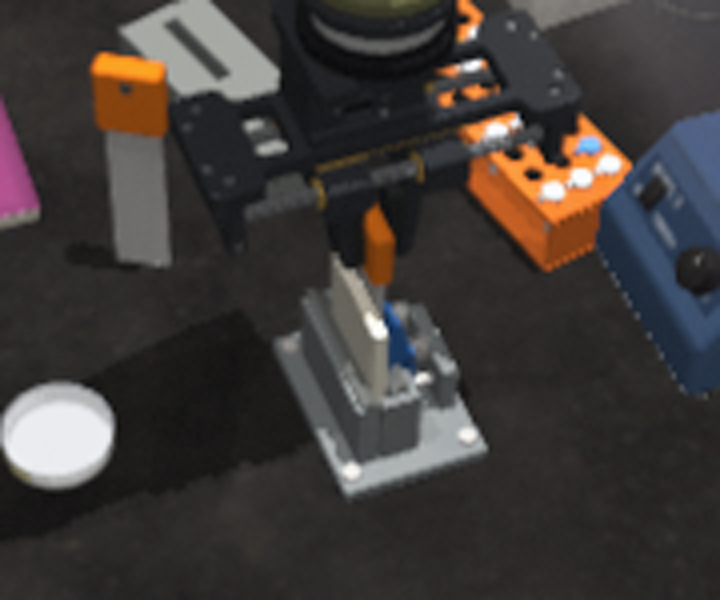

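View pics/w11.png

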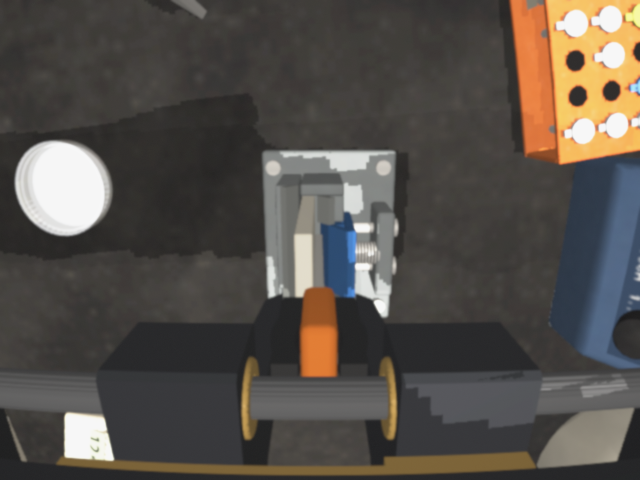

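Request:
jog_arm(
  targets=[
    [0,0,0,0,0,-2,0],
    [0,0,0,0,0,-2,0],
    [0,0,0,0,0,-2,0],
    [0,0,0,0,0,-1,0],
    [0,0,0,0,0,0,0],
    [0,0,0,0,0,0,0],
    [0,0,0,0,0,0,0],
  ],
)

```text
time: 19.92
ee_pos: [0.5508, -0.0601, 0.121]
tcp_rot: [0.74, 0.673, 0.0, 0.0]
contact_force: [2.7, -0.7, 5.8]
width: 0.0116
```

```bash
python3 -c "
from st import *
look('12')
d=cv2.imread('pics/w12.png');cv2.imwrite('pics/w12z.png',cv2.resize(d[140:340,240:440],None,fx=3,fy=3,interpolation=cv2.INTER_CUBIC))
st()"
```

```text
t 19.9167 [ 0.5508 -0.0601  0.121 ] yaw -5.402170342749912 blade x 5.618024897943105 y -0.5603367451861159 tip 0.02698105428964355 F [ 2.6919 -0.673   5.8032] w 0.011606491461267274
tool z [ 0.0002 -0.     -1.    ]
t 20.0667 [ 0.5508 -0.0601  0.121 ] yaw -5.401822107769064 blade x 5.641242823980663 y -0.576252053913942 tip 0.026993603725620013 F [1.8152 0.0086 4.7437] w 0.011661871705565834
tool z [ 0.0002 -0.0001 -1.    ]
```

View pics/w12z.png

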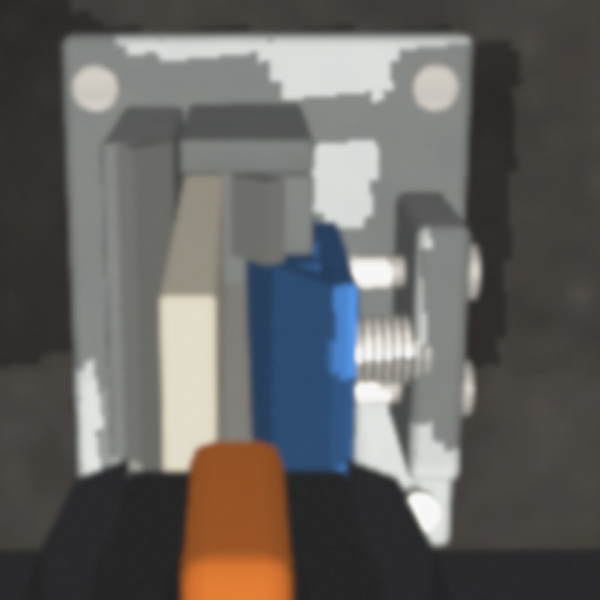

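View pics/side12z.png

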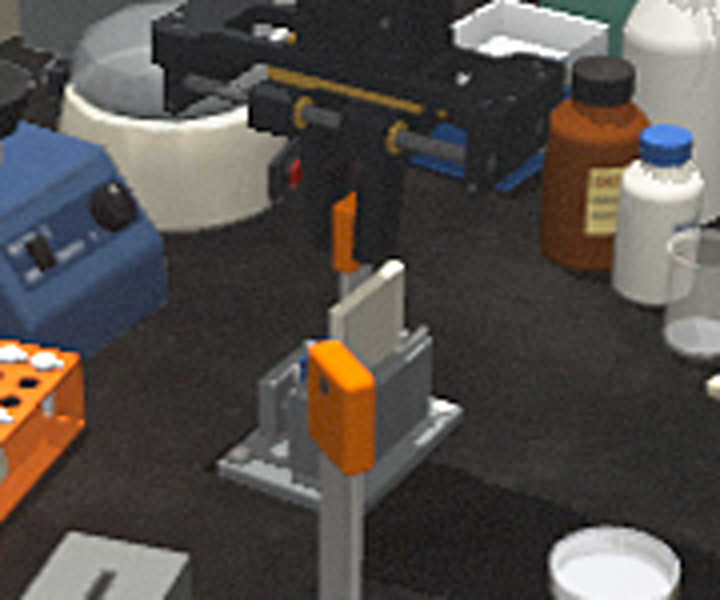

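Request:
jog_arm(
  targets=[
    [0,0,0,0,0,0,0],
    [0,0,0,0,0,0,0],
    [0,0,0,0,0,0,0],
    [0,0,0,0,0,0,0],
  ],
)

```text
time: 20.4
ee_pos: [0.5508, -0.0601, 0.121]
tcp_rot: [0.74, 0.673, 0.0, 0.0]
contact_force: [1.9, 0.0, 5.5]
width: 0.0119
```

Run:
```python
from st import *
s=st();q=R.from_quat(s['tcp_rot'])
for c in ['scene','side']:
  d=robot.read_camera(c);u=proj(d,[[.546,-.062,.09]])[0].astype(int)
  P=np.array([(-.0027+dy,x,.094-.085) for dy in (-.015,.015) for x in (-.006,.006)])
  W=s['ee_pos']+q.apply(P)
  print(c,((proj(d,W)-(u-[90,75]))*4).round(0).tolist())
d=cv2.imread('pics/scene12z.png');cv2.imwrite('pics/scene12zz.png',cv2.resize(d[180:420,260:500],None,fx=2.5,fy=2.5))
d=cv2.imread('pics/side12z.png');cv2.imwrite('pics/side12zz.png',cv2.resize(d[180:420,260:500],None,fx=2.5,fy=2.5))
```

```text
t 20.4 [ 0.5508 -0.0601  0.121 ] yaw -5.398992410606084 blade x 5.632830988683316 y -0.5569322068037561 tip 0.02698487299839361 F [1.9379 0.0476 5.4851] w 0.011893179046406674
tool z [ 0.0002 -0.0001 -1.    ]
scene [[370.0, 297.0], [392.0, 290.0], [349.0, 255.0], [370.0, 249.0]]
side [[381.0, 252.0], [361.0, 246.0], [350.0, 277.0], [329.0, 271.0]]
```

View pics/scene12zz.png

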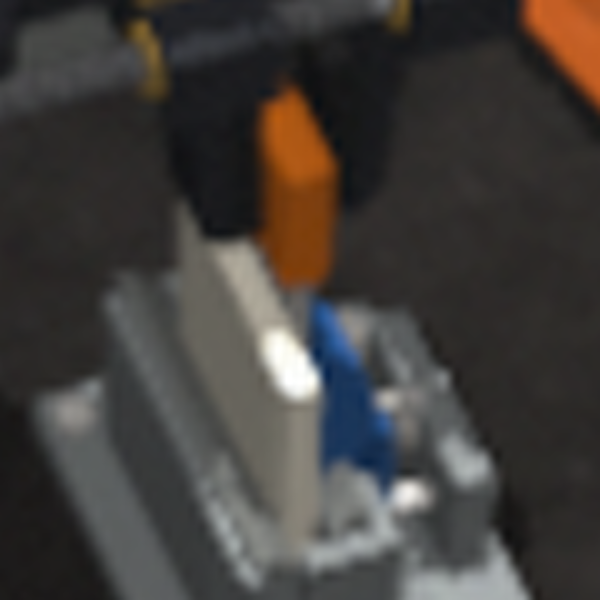

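View pics/side12zz.png

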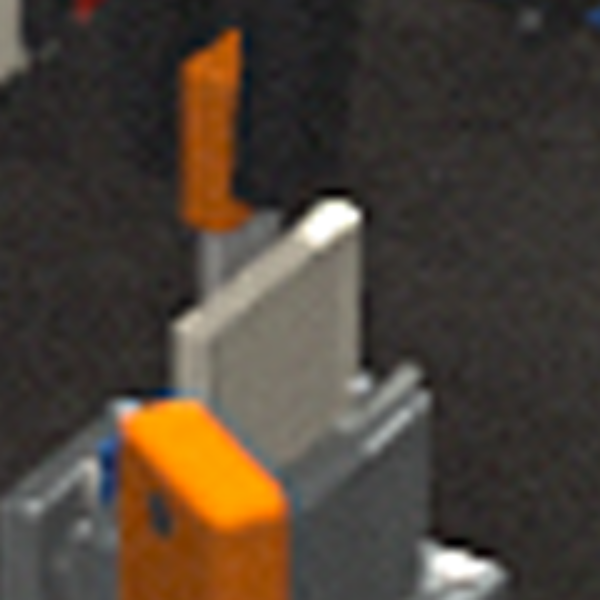

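```bash
python3 -c "
from workcell import robot
print(robot.hand_in())"
```

```text
the job is handed in; nothing more can be done
None
```

The job is handed in at about 20.5 s of the 58 s allowed. I never measured the blue plate's travel directly. From the blade's depth it should be about 2.5 mm, and the pictures show it pushed back.

- **White plate:** I moved it from the rack to the stand and pressed it down until it met the slot floor, with about 6 N upward force. I then pushed it against the -x wall and let go. The picture after release put it at stand x ≈ -4.9 to +3.5 mm, y ≈ -1.4 mm, with its top at 100 mm. It had not shifted in the last pictures.
- **Feeler blade:** I took the smaller blade by its orange grip, brought it into contact with the white plate, and slid it straight down. By the arm's reading the tip is 27 mm above the bench; the side camera suggests up to 2 mm higher. Either way it is well short of the gap's bottom at 10 mm.
- **Drag and hold:** The drag at the end was about 5 to 6 N. The gripper is still holding the blade with a 45 N setting, and the pose did not change over the last 0.5 s.

**Checks that disagreed or were unexplained:**
- The wrist camera read about 1 mm too far in +x compared with touching the wall, so I used the touch reading.
- While I gripped the blade in its rack, the arm felt about 6 N upward that I could not explain. It disappeared on lifting. The larger look-alike blade next to it stayed standing.
- During the first part of the insertion the vertical force briefly read about -3.5 N, probably stiction on the plate. It became a normal upward drag deeper in.

The bottles, beaker and dish were never approached, and those in view in the last pictures looked unmoved.

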